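Chuck a disc electrode in the tilted polishing spindle

ROBOT

A 6-joint arm with a two-finger parallel gripper is mounted at the origin on a cart in front of the work surface, level with it; the furniture and walls round the work are solid. World frame = base frame: x ahead of the robot, y to its left, z up, the work surface at z = 0. Lengths are in m, angles in rad, forces in N, time in s.
With the tool pointing down it reaches from about 0.275 to 0.725 m from the base axis. Payload 15.9 kg.
Tool frame: the origin (TCP) lies midway between the tips of the shut fingers; the grasp point (between the pads) lies 19 mm behind it (pinch_z is the z of the grasp point in the tool frame, in m); z points along the fingers, y is the line along which they close (so a half turn about z gives the same grasp; the last joint's range is limited). The gripper opens to 85 mm and grips with 20 to 120 N. Pads are 22 mm wide; open, the fingers measure 114 mm over their backs; the gripper's body (76 mm by 85 mm) begins 54 mm behind the grasp point. The pads swing forward as they close: fully open they stand 13 mm farther back than shut.
Start: joints at [1.298, 0.213, -0.034, 1.323, 0, 1.571], TCP at [0.135, 0.481, 0.231] pointing down, gripper open.
Joint ranges: [-2.98, 2.98], [-0.74, 1.72], [-1.14, 1.35], [-2.1, 2.04], [-1.57, 1.44], [-3.14, 3.14]. Speed limits (rad/s): [1.89, 1.89, 2.39, 2.57, 3.14, 3.14].

INTERFACE

Orientations are given as a 3x3 rotation matrix whose columns are the frame's x, y, z axes.
In Python, from cell import move_pose, move_straight, set_joints, grip, dwell, solve_ik, get_image, IKError, job_done, current_time, current_joint_pos, current_qd, current_tau, current_tcp_pos, current_ee_rot, current_force, current_torque, current_opening, current_grip_force, pinch_z gives the robot as it stands. The module is installed in compiled form; this text tells all that it offers. Calls block until the motion is done:
- move_pose(position, orientation): joint-space move of the TCP to a pose.
- move_straight(position, v=0.15, frame=None, force_limit=None): straight line of the TCP; frame=None keeps the orientation; v is the mean speed in m/s. With force_limit (N) it stops when the force on the tool has changed by that much, and returns True; else False.
- set_joints(angles): joint-space move.
- grip(opening, strength=None): finger opening in m; strength is the grip in N (None keeps the last); returns when the fingers have stopped.
- dwell(seconds).
- solve_ik(position, orientation): joint angles nearest the present ones, or None.
- get_image(name): name is "side" or "top" or "wrist"; returns a dict with "pixels" (420x560x3 uint8, red, green, blue), "depth" (420x560 float32, m along the optical axis (not along the pixel's ray), 0 where there is no reading), "mtx" (3x3 intrinsics, pixels), "origin" and "attitude" of the camera in the world. Camera axes: x right, y up, looking along -z (the intrinsics and any distortion apply to the point x, -y, -z); pixel columns grow to the right and rows downward; lengths in m; the calibration is good to about 2 mm. The wrist camera is an equidistant fisheye: a pixel r from the principal point sees the ray r / f radians off the axis. A picture is of the moment at which its call begins.
A pose or a line that the arm cannot do raises IKError and nothing moves.
- job_done(): hands the job in; it is judged then, once.
Readings, each from a call of its own:
- current_time(): time.
- current_joint_pos(): joint angles.
- current_qd(): joint speeds.
- current_tau(): joint torques, N m.
- current_tcp_pos(): TCP position.
- current_ee_rot(): TCP orientation.
- current_force(): force on the tool from outside, world axes, zero at the start.
- current_torque(): the same for the moment, N m.
- current_opening(): finger opening in m.
- current_grip_force(): force on a finger pad.
Only numpy, scipy, OpenCV 4.12 (cv2) and the standard library are available. Lean on these libraries where they do the work, as an engineer would, in place of code of your own. Each camera call takes 0.05 s, during which the arm holds its last target. There are 200 camera calls.

TASK

The disc electrode with the white body has to be polished: take it out of the blue rack, stand it shank first, all the way down, in the open chuck of the tilted spindle, and turn the knurled chuck sleeve clockwise (seen looking at the jaws) until the three jaws hold the shank firmly and straight. Leave the amber electrode standing in the rack.

Things in the scene. Friction and masses are not known exactly. Their poses are not given: they have to be found in the camera images.
- white_electrode: Loose disc electrode to be clamped, 71 mm long, 60 g: round steel shank 12 mm across, 49 mm long, then a white body 26 mm across, 22 mm long. Origin: centre of the shank's free end; z along it towards the body's end face (body z = 49 to 71 mm). It starts upright in an end hole of the rack, body up, shoulder on the rack top 60 mm above the worktop.
- amber_electrode: Second electrode of the same shape and size with an amber-brown body, in the other end hole of the rack; it stays there. Same origin and axes.
- rack: Fixed blue rack, 56 x 126 x 60 mm high, three holes 15 mm across and 55 mm deep in a row along its own y at -40, 0 and +40 mm; the middle one is empty. Origin at the centre of its underside.
- chuck: Fixed chuck of the white bench spindle, leaning 32 degrees from vertical to the spindle's front. z: chuck axis, up out of its mouth; origin at its back face. Nose at z = 50 mm, bore 28 mm across, tapering from z = 14 to 14 mm across at its floor, z = 4. Three jaws, z = 20 to 52; opening 24 mm across at sleeve 0. A seated electrode ends at z = 75. Motor (68 mm across) at z < 0.
- chuck_seat (a point): Centre of the floor of the chuck's bore, where the shank's end comes to stand; axes as the chuck's.
- sleeve_mid (a point): Point on the chuck axis at half height of the dark knurled sleeve; the sleeve is 54 mm across and 38 mm long (z = 8 to 46 mm of the chuck).
- sleeve (a joint): Turn of the sleeve in rad, 0 = fully open, range 0 to 2.2; grows when turned clockwise looking at the jaws (negative about the chuck's z). Each rad moves every jaw 3.5 mm inward, so they meet a 12 mm shank at about 1.7. It stays where it is left (0.2 N m friction).
- jaw0: First of the three coupled jaws (8 x 14 x 32 mm steel blocks in the chuck's mouth); origin and axes as the chuck's when open.
- jaw1: Second jaw.
- jaw2: Third jaw.
Mind the look-alikes: they are no part of the job. Of the things that look like the amber_electrode, the smaller one is meant.

How it is judged:
By the outcome, as a careful person would: the job done as asked, in the order asked, and still so for the second after the job is handed in, with the robot touching nothing.
It also fails if it takes over 54 s, if anything falls off the work surface, if the arm or the gripper's body presses on something with over 40 N, if the wrist force passes 120 N, or if a joint passes its speed limit or range.

## Working session

There is one attempt and no reset: what is moved stays moved. The work goes in short steps, each a Python script; the robot and the scene stay as the last script left them, time stands still between calls to the robot, and variables do not carry over. Pictures are saved under pics/ and viewed, at most 13 in all, crops included, and the job is handed in when it is done.

```bash
mkdir -p pics; cat > h.py <<'E'
import numpy as np, cv2
from cell import *
def snap(n):
    im=get_image(n); np.savez(f'pics/{n}.npz',**im); return im
def world(im,u,v,d=None):
    K=np.array(im['mtx']); d=float(im['depth'][int(round(v)),int(round(u))]) if d is None else d
    c=np.array([(u-K[0,2])/K[0,0]*d,-(v-K[1,2])/K[1,1]*d,-d])
    return np.array(im['origin'])+np.array(im['attitude'])@c
def cloud(im):
    K=np.array(im['mtx']); d=im['depth']; v,u=np.mgrid[:420,:560]
    c=np.stack([(u-K[0,2])/K[0,0]*d,-(v-K[1,2])/K[1,1]*d,-d],-1)
    return c@np.array(im['attitude']).T+np.array(im['origin'])
E
python3 - <<'E'
from h import *
a=snap('top');b=snap('side')
cv2.imwrite('pics/top1.png',a['pixels'][:,:,::-1]);cv2.imwrite('pics/side1.png',b['pixels'][:,:,::-1])
for i in(a,b):print({k:i[k] for k in i if k not in('pixels','depth')})
print(current_time(),pinch_z)
E
```

```text
{'mtx': array([[399.87317931,   0.        , 271.23196141],
       [  0.        , 399.87317931, 210.1244754 ],
       [  0.        ,   0.        ,   1.        ]]), 'origin': array([0.40266405, 0.28007106, 0.971639  ]), 'attitude': array([[ 2.97301997e-02,  9.91612860e-01, -1.25777781e-01],
       [-9.99557957e-01,  2.95026368e-02, -3.67206061e-03],
       [ 6.95136629e-05,  1.25831353e-01,  9.92051645e-01]])}
{'mtx': array([[518.8687631 ,   0.        , 275.15038191],
       [  0.        , 518.8687631 , 208.61686565],
       [  0.        ,   0.        ,   1.        ]]), 'origin': array([0.1645009 , 1.02196784, 0.44560699]), 'attitude': array([[-0.91185916,  0.14533462, -0.383915  ],
       [-0.41043963, -0.30632726,  0.85889634],
       [ 0.00722374,  0.94076642,  0.33897841]])}
0.1 -0.0187
```

View pics/top1.png

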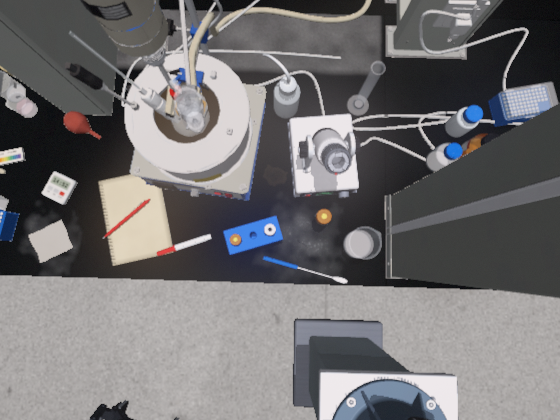

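View pics/side1.png

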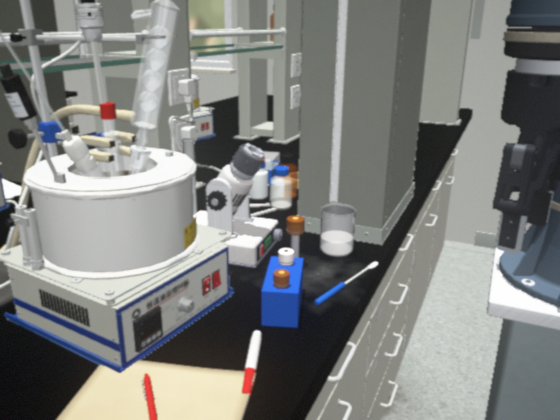

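Top view: candidates are the white body in the rack (270,229), amber in the rack (235,240), and a free-standing amber look-alike (323,215). The chuck's mouth is near (337,160) and leans towards the robot. I'll check with an enlarged crop and measure.

```bash
python3 - <<'E'
from h import *
a=dict(np.load('pics/top.npz'));b=dict(np.load('pics/side.npz'))
c1=cv2.resize(a['pixels'][105:255,215:385],None,fx=4.5,fy=4,interpolation=cv2.INTER_CUBIC)
c1=cv2.resize(a['pixels'][110:255,220:360],None,fx=4,fy=4,interpolation=cv2.INTER_CUBIC)
c2=cv2.resize(b['pixels'][135:335,190:320],None,fx=3,fy=3,interpolation=cv2.INTER_CUBIC)
c2=cv2.copyMakeBorder(c2[:580],0,580-min(580,c2.shape[0]),0,0,cv2.BORDER_CONSTANT)
c1=c1[:,:]
cv2.imwrite('pics/crop_top.png',c1[:,:,::-1]);cv2.imwrite('pics/crop_side.png',c2[:,:,::-1])
for n,u,v in[('white',270,229),('amber',235,240),('loose',323,215),('mouth',338,160),('rackmid',250,241),('table',300,225),('housing',310,180)]:print(n,world(a,u,v).round(4))
for n,u,v in[('white',286,254),('amber',281,275),('sleeve',247,158)]:print(n,world(b,u,v).round(4))
E
```

```text
white [0.4728 0.2848 0.0838]
amber [0.4462 0.3619 0.0813]
loose [0.5063 0.1688 0.0952]
mouth [0.6109 0.1498 0.1746]
rackmid [0.4459 0.3296 0.0616]
table [ 4.914e-01  2.125e-01 -1.000e-04]
housing [0.5935 0.1947 0.0495]
white [0.4679 0.2975 0.0827]
amber [0.4447 0.3714 0.0831]
sleeve [0.5981 0.1825 0.2057]
```

View pics/crop_top.png

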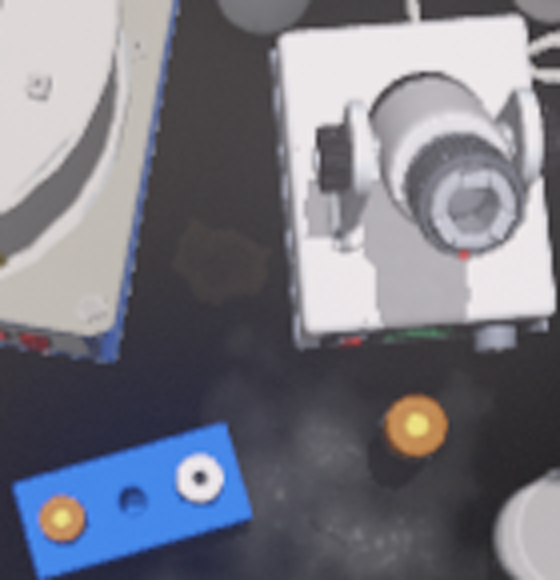

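View pics/crop_side.png

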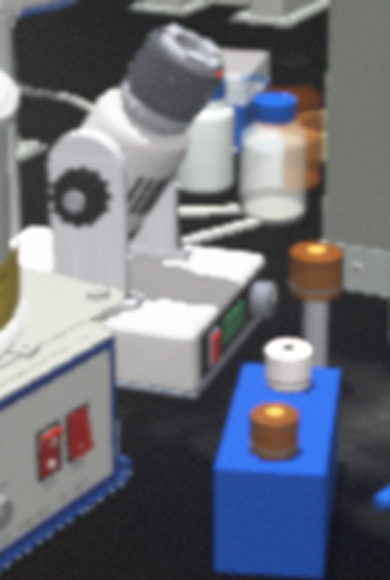

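White electrode confirmed at (270,229) (rack end nearest the spindle), chuck nose ring about (337,163). Now fit the chuck axis and the rack.

```bash
cat > fit.py <<'E'
from h import *
from scipy.optimize import least_squares
def axes(yaw,lean=np.radians(32)):
    return np.array([np.sin(lean)*np.cos(yaw),np.sin(lean)*np.sin(yaw),np.cos(lean)])
def fitchuck(P,c0,yaw0):
    # P sleeve+nose points; residual = signed distance to solid cylinder r27, z 8..46 + nose 50
    def sd(p):
        c=p[:3];n=axes(p[3]);q=P-c;z=q@n;r=np.linalg.norm(q-z[:,None]*n,axis=1)
        return z,r
    def res(p):
        z,r=sd(p)  # origin = nose centre
        return np.minimum(np.abs(r-.027),np.abs(z)+ (r>.027)*0.01)
    return least_squares(res,[*c0,yaw0],loss='soft_l1',f_scale=.001),sd
E
python3 - <<'E'
from fit import *
a=dict(np.load('pics/top.npz'));b=dict(np.load('pics/side.npz'))
for nm,im,(u0,u1,v0,v1) in(('top',a,(300,365,115,185)),('side',b,(225,268,140,185))):
    C=cloud(im)[v0:v1,u0:u1].reshape(-1,3);px=im['pixels'][v0:v1,u0:u1].reshape(-1,3).astype(int)
    m=(C[:,2]>.13)&(C[:,0]>.5)&(C[:,0]<.72)&(C[:,1]>.08)&(C[:,1]<.24)
    dark=m&(px.max(1)<125)
    print(nm,m.sum(),dark.sum(),C[dark].min(0),C[dark].max(0))
    np.save(f'pics/{nm}_d.npy',C[dark])
P=np.vstack([np.load('pics/top_d.npy'),np.load('pics/side_d.npy')])
for Q in(np.load('pics/top_d.npy'),np.load('pics/side_d.npy'),P):
  for y0 in(3.14,2.5,-2.5):
    r,sd=fitchuck(Q,[.61,.15,.2],y0);z,rr=sd(r.x)
    print(r.x.round(4),r.cost*1e6/len(Q),np.percentile(z,[2,50,98]).round(4),np.percentile(rr,[5,50,95]).round(4))
# rack: blue points
for im in(a,b):
    C=cloud(im);p=im['pixels'].astype(int);m=(p[...,2]>150)&(p[...,0]<90)&(abs(C[...,2]-.06)<.006)&(C[...,0]<.53)&(C[...,1]<.42)&(C[...,1]>.24)
    X=C[m];print(m.sum(),X.mean(0),cv2.minAreaRect((X[:,:2]*1000).astype(np.float32)))
    w=C[(p.min(-1)>150)&(abs(C[...,2]-.082)<.006)&(C[...,0]<.53)&(C[...,1]<.42)&(C[...,1]>.24)]
    print('white',len(w),cv2.minEnclosingCircle((w[:,:2]*1000).astype(np.float32)),w.mean(0))
E
```

```text
top 1700 425 [0.57961017 0.09677315 0.13006747] [0.67719555 0.22587544 0.22410095]
side 1178 541 [0.57677048 0.14410332 0.16167218] [0.63643057 0.18802941 0.22610261]
[0.6111 0.1739 0.1731 4.4266] 6.936497448574004 [-0.062   0.0037  0.0532] [0.0154 0.0277 0.0928]
[0.6239 0.1402 0.1656 2.3633] 6.452741380601948 [-0.0548  0.0037  0.0628] [0.0163 0.0283 0.0897]
[ 0.6182  0.1767  0.1636 -2.1684] 6.0066317343434426 [-0.0539  0.0043  0.0626] [0.0165 0.0272 0.0886]
[0.609  0.1574 0.1956 3.2489] 0.716261371776901 [-0.0201  0.0022  0.0205] [0.0237 0.0269 0.0293]
[0.6092 0.1574 0.1952 3.2491] 0.7166379408728575 [-0.0196  0.0026  0.0209] [0.0237 0.0269 0.0293]
[ 0.615   0.1581  0.1859 -3.0234] 0.7255658766964797 [-0.0088  0.0134  0.0318] [0.0237 0.0269 0.0293]
[0.6105 0.1581 0.1924 3.4664] 7.001073859012191 [-0.077  -0.0015  0.0232] [0.0227 0.0271 0.0657]
[0.6204 0.1413 0.1664 2.2936] 4.396150982165892 [-0.053   0.0403  0.0619] [0.0186 0.0276 0.0864]
[ 0.6064  0.1566  0.1995 -2.8058] 7.050292938952261 [-0.0854 -0.0099  0.0148] [0.0227 0.0271 0.066 ]
1048 [0.4593706  0.32306307 0.05953513] ((459.8354797363281, 323.62933349609375), (55.76394271850586, 126.08690643310547), 17.913637161254883)
white 90 ((472.9075927734375, 285.963134765625), 12.450191497802734) [0.47256863 0.28548119 0.0813619 ]
938 [0.45414628 0.33953963 0.06078549] ((460.33831787109375, 324.31640625), (56.090999603271484, 129.7417449951172), 17.885215759277344)
white 133 ((471.0329284667969, 286.7994079589844), 14.236221313476562) [0.47082789 0.29028849 0.08168791]
```

```bash
cat > fit2.py <<'E'
from fit import *
prof=np.array([[.034,-.06],[.034,0],[.027,.008],[.027,.046],[.022,.050],[.014,.050]])
def dist(P,p):
    n=axes(p[3]);q=P-p[:3];z=q@n;r=np.linalg.norm(q-z[:,None]*n,axis=1);X=np.c_[r,z];d=np.full(len(P),9.)
    for A,B in zip(prof[2:-1],prof[3:]):
        t=np.clip((X-A)@(B-A)/((B-A)@(B-A)),0,1);d=np.minimum(d,np.linalg.norm(X-A-t[:,None]*(B-A),axis=1))
    return d,r,z
def fit(P,p0,tol=(.02,.008,.005)):
    p=np.array(p0)
    for t in tol:
        d,r,z=dist(P,p);Q=P[(d<t)&(z>.004+.0)&(r>.012)]
        p=least_squares(lambda x:dist(Q,x)[0],p,loss='soft_l1',f_scale=.001).x
    return p,len(Q),np.sqrt(np.mean(dist(Q,p)[0]**2))
E
python3 - <<'E'
from fit2 import *
a=dict(np.load('pics/top.npz'));b=dict(np.load('pics/side.npz'))
C={}
for k,im in(('t',a),('s',b)):
    X=cloud(im).reshape(-1,3);C[k]=X[(X[:,2]>.15)&(np.linalg.norm(X-[.61,.157,.19],axis=1)<.06)]
    bx=cloud(im).reshape(-1,3);bx=bx[(abs(bx[:,2]-.049)<.004)&(bx[:,0]>.52)&(bx[:,0]<.74)&(bx[:,1]>.08)&(bx[:,1]<.26)]
    print('box',len(bx),cv2.minAreaRect((bx[:,:2]*1000).astype(np.float32)))
for k,P in(('t',C['t']),('s',C['s']),('both',np.vstack(list(C.values())))):
  for y0 in(3.0,3.3):
    n=axes(y0);p,N,e=fit(P,[*(np.array([.599,.156,.212])-.05*n),y0]);n=axes(p[3])
    print(k,p.round(4),N,e.round(5),'nose',(p[:3]+.05*n).round(4),'axis',n.round(3))
E
```

```text
box 2499 ((655.115478515625, 162.36416625976562), (181.77377319335938, 151.37936401367188), 4.8731489181518555)
box 1113 ((649.2598876953125, 166.35079956054688), (170.0218505859375, 148.41616821289062), 7.389749050140381)
t [0.6227 0.1583 0.1709 3.2239] 600 0.00173 nose [0.5963 0.1562 0.2133] axis [-0.528 -0.044  0.848]
t [0.6227 0.1584 0.1709 3.2269] 599 0.00173 nose [0.5963 0.1561 0.2133] axis [-0.528 -0.045  0.848]
s [0.6234 0.1572 0.1722 3.1263] 823 0.00181 nose [0.5969 0.1576 0.2146] axis [-0.53   0.008  0.848]
s [0.6234 0.1572 0.1723 3.1284] 823 0.00182 nose [0.5969 0.1575 0.2147] axis [-0.53   0.007  0.848]
both [0.6232 0.1575 0.1715 3.1568] 1421 0.00181 nose [0.5967 0.1571 0.2139] axis [-0.53  -0.008  0.848]
both [0.6232 0.1575 0.1715 3.1586] 1420 0.00181 nose [0.5967 0.157  0.2139] axis [-0.53  -0.009  0.848]
```

```bash
cat > g.py <<'E'
from fit2 import *
YAW=3.165; N=axes(YAW); BASE=np.array([.6230,.1575,.1715])
E0=np.array([.4725,.2858,.0105])   # white electrode origin in rack
def R(z,roll):
    z=np.array(z,float);z/=np.linalg.norm(z)
    x0=np.array([1.,0,0]);x0=x0-x0@z*z;x0/=np.linalg.norm(x0);y0=np.cross(z,x0)
    x=np.cos(roll)*x0+np.sin(roll)*y0;return np.c_[x,np.cross(z,x),z]
E
python3 - <<'E'
from g import *
a=dict(np.load('pics/top.npz'))
X=cloud(a)
for lo,hi in((.1,.2),(.2,.35),(.35,.6),(.6,.9)):
    m=(X[...,2]>lo)&(X[...,2]<hi)&(X[...,1]<.13)&(X[...,0]>.2)&(a['depth']>0)
    v,u=np.nonzero(m);k=(u>370);Q=X[v[k],u[k]]
    print('pillar',lo,len(Q),Q[:,:2].min(0).round(3) if len(Q) else'',Q[:,:2].max(0).round(3) if len(Q) else'')
m=(X[...,2]>.1)&(X[...,1]>.24)&(X[...,0]>.4)&(X[...,0]<.8)&(X[...,1]<.55);print('pot',X[m].min(0),X[m].max(0))
for roll in np.radians(np.arange(-180,180,30)):
    f=lambda p,r:None if (q:=solve_ik(p,r)) is None else np.round(q,2)
    print(int(np.degrees(roll)),f(E0+[0,0,.15],R([0,0,-1],roll)),f(E0+[0,0,.052],R([0,0,-1],roll)),'|',f(BASE+.12*N,R(-N,roll)),f(BASE+.056*N,R(-N,roll)),f(BASE+.01*N,R(-N,roll)))
E
```

```text
pillar 0.1 4333 [ 0.375 -0.214] [0.994 0.088]
pillar 0.2 4404 [ 0.375 -0.182] [0.951 0.089]
pillar 0.35 17108 [ 0.375 -0.002] [0.567 0.007]
pillar 0.6 0  
pot [0.40266405 0.24005583 0.10002803] [0.7999342  0.54998063 0.971639  ]
-180 [ 0.54  0.34 -0.04  1.19  0.    0.54] [ 0.54  0.41 -0.21  0.96  0.    0.54] | [ 0.37 -0.09 -0.42  0.71 -0.18  0.32] [ 0.34  0.   -0.48  0.56 -0.17  0.3 ] [ 0.33  0.08 -0.5   0.45 -0.16  0.29]
-150 [ 0.54  0.34 -0.04  1.19  0.    1.07] [ 0.54  0.41 -0.21  0.96  0.    1.07] | [ 0.37 -0.09 -0.42  0.71 -0.18  0.85] [ 0.34  0.   -0.48  0.56 -0.17  0.83] [ 0.33  0.08 -0.5   0.45 -0.16  0.81]
-119 [ 0.54  0.34 -0.04  1.19  0.    1.59] [ 0.54  0.41 -0.21  0.96  0.    1.59] | [ 0.37 -0.09 -0.42  0.71 -0.18  1.37] [ 0.34  0.   -0.48  0.56 -0.17  1.35] [ 0.33  0.08 -0.5   0.45 -0.16  1.34]
-90 [ 0.54  0.34 -0.04  1.19  0.    2.11] [ 0.54  0.41 -0.21  0.96  0.    2.11] | [ 0.37 -0.09 -0.42  0.71 -0.18  1.9 ] [ 0.34  0.   -0.48  0.56 -0.17  1.87] [ 0.33  0.08 -0.5   0.45 -0.16  1.86]
-59 [ 0.54  0.34 -0.04  1.19  0.    2.64] [ 0.54  0.41 -0.21  0.96  0.    2.64] | [ 
[... 778 characters left out ...]
[ 0.37 -0.09 -0.42  0.71 -0.18 -1.77] [ 0.34  0.   -0.48  0.56 -0.17 -1.79] [ 0.33  0.08 -0.5   0.45 -0.16 -1.81]
90 [ 0.54  0.34 -0.04  1.19  0.   -1.03] [ 0.54  0.41 -0.21  0.96  0.   -1.03] | [ 0.37 -0.09 -0.42  0.71 -0.18 -1.25] [ 0.34  0.   -0.48  0.56 -0.17 -1.27] [ 0.33  0.08 -0.5   0.45 -0.16 -1.28]
119 [ 0.54  0.34 -0.04  1.19  0.   -0.5 ] [ 0.54  0.41 -0.21  0.96  0.   -0.5 ] | [ 0.37 -0.09 -0.42  0.71 -0.18 -0.72] [ 0.34  0.   -0.48  0.56 -0.17 -0.74] [ 0.33  0.08 -0.5   0.45 -0.16 -0.76]
150 [ 0.54  0.34 -0.04  1.19  0.    0.02] [ 0.54  0.41 -0.21  0.96  0.    0.02] | [ 0.37 -0.09 -0.42  0.71 -0.18 -0.2 ] [ 0.34  0.   -0.48  0.56 -0.17 -0.22] [ 0.33  0.08 -0.5   0.45 -0.16 -0.24]
```

```bash
python3 - <<'E'
from g import *
r=R([0,0,-1],np.radians(162))
move_pose(E0+[0,0,.15],r); grip(.045,60)
w=snap('wrist');cv2.imwrite('pics/w1.png',w['pixels'][:,:,::-1])
print(current_time(),current_tcp_pos(),current_opening(),current_joint_pos().round(3),w['mtx'],w['origin'],w['attitude'])
E
```

```text
2.1 [0.47245149 0.28588541 0.16052947] 0.044955327447791744 [ 0.544  0.342 -0.042  1.187  0.     0.23 ] [[325.1922621    0.         277.88257437]
 [  0.         325.1922621  210.94824118]
 [  0.           0.           1.        ]] [0.4030651  0.26496088 0.30199811] [[-3.07177066e-01 -9.13455319e-01 -2.66911280e-01]
 [ 9.51652256e-01 -2.94990442e-01 -8.56657681e-02]
 [-4.84424805e-04 -2.80321281e-01  9.59906113e-01]]
```

View pics/w1.png

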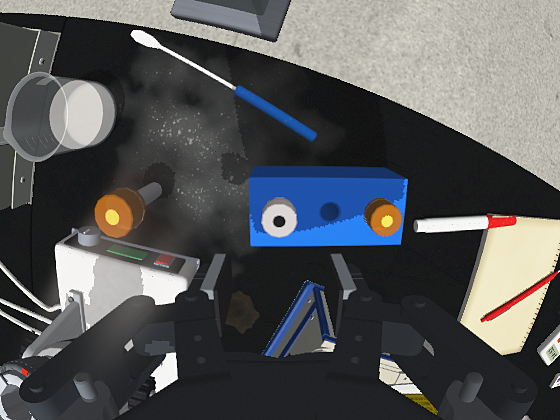

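Wrist view: white body at (279,217), rack (250–407,178–246), fingers at (217,290)/(340,290), with the body laterally centred between them. I'll check the ray and grasp.

```bash
cat >> g.py <<'E'
def fish(im,u,v,z):
    K=np.array(im['mtx']);x,y=(u-K[0,2])/K[0,0],(v-K[1,2])/K[1,1];t=np.hypot(x,y);s=np.sin(t)/t
    d=np.array(im['attitude'])@np.array([x*s,-y*s,-np.cos(t)]);o=np.array(im['origin']);return o+d*(z-o[2])/d[2]
E
python3 - <<'E'
from g import *
w=dict(np.load('pics/wrist.npz'));p=fish(w,279,217,.082);print('white',p)
if np.linalg.norm(p[:2]-E0[:2])<.008:
    h=move_straight(E0+[0,0,.075],.1); h=move_straight(E0+[0,0,.040],.03,force_limit=5)
    print(h,current_tcp_pos(),current_force().round(2))
    t=current_tcp_pos(); 
    if h: move_straight([t[0],t[1],t[2]+.002],.02)
    grip(.02,60);print('grip',current_opening(),current_grip_force(),current_force().round(1),current_tcp_pos(),current_time())
E
```

```text
white [0.46824641 0.28672047 0.082     ]
True [0.47234544 0.28573883 0.05778276] [ 0.   -0.56  5.98]
grip 0.02355013926937573 62.1648225603667 [-0.3  0.3  5.8] [0.47262763 0.28596935 0.06015425] 4.4583
```

```bash
python3 - <<'E'
from g import *
t=current_tcp_pos();move_straight([t[0],t[1],t[2]+.10],.1)
w=snap('wrist');s=snap('side')
A=cv2.resize(w['pixels'][160:370,170:390],None,fx=2,fy=2);B=cv2.resize(s['pixels'][140:300,220:380],(420,420),interpolation=cv2.INTER_CUBIC)
cv2.imwrite('pics/lift.png',np.hstack([A[:420,60:400],B])[:,:,::-1])
print(current_opening(),current_grip_force(),current_force().round(2),current_torque().round(2),current_tcp_pos())
E
```

```text
0.0236692561804014 58.8086066627875 [ 0.44  0.56 -1.12] [-0.05 -0.   -0.  ] [0.47231995 0.28577837 0.15950702]
```

View pics/lift.png

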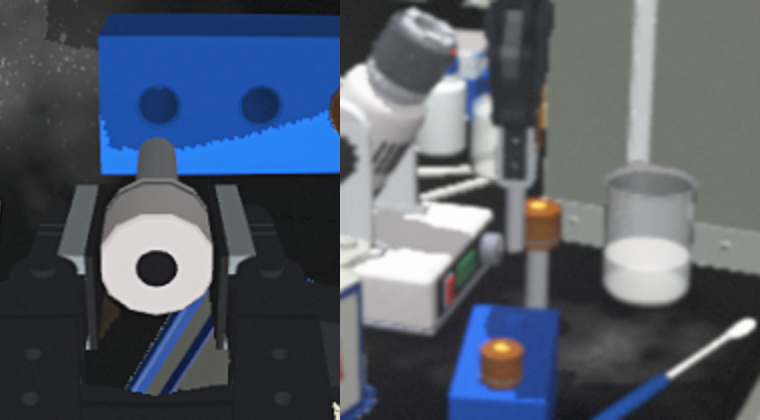

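Both views show the white electrode held straight in the pads, end face hole at about (278,294) in the wrist image; amber remains in the rack. Now to the pre-insert pose.

```bash
python3 - <<'E'
from g import *
w=dict(np.load('pics/wrist.npz'));print('held face',fish(w,278.5,294,.181))
t=current_tcp_pos();move_straight([t[0],t[1],.24],.15)
e=.0497; r=R(-N,np.radians(162))
move_pose(BASE+N*(.004+e+.062),r)
w=snap('wrist');s=snap('side')
A=cv2.resize(w['pixels'][140:350,180:380],None,fx=2,fy=2);B=cv2.resize(s['pixels'][90:220,190:320],(420,420),interpolation=cv2.INTER_CUBIC)
cv2.imwrite('pics/pre.png',np.hstack([A[:420,20:380],B])[:,:,::-1])
print(current_time(),current_tcp_pos(),current_force().round(2),current_opening())
E
```

```text
held face [0.4712968  0.28708523 0.181     ]
7.3083 [0.56190105 0.15693756 0.2691038 ] [-0.21  0.2  -0.98] 0.023849860384866594
```

View pics/pre.png

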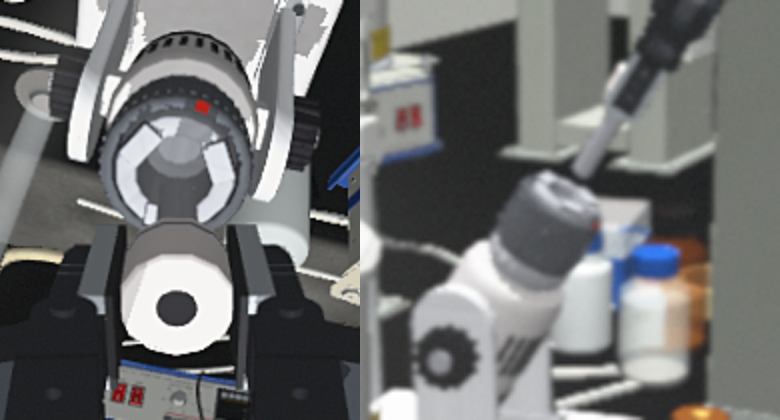

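The shank lines up with the open mouth in both views (mouth centre x≈178, shank x≈175 in the left crop). Insert with a force guard.

```bash
python3 - <<'E'
from g import *
e=.0497
h=move_straight(BASE+N*(.004+e+.010),.08,force_limit=6)
print(h,((current_tcp_pos()-BASE)@N-e).round(4),current_force().round(2))
if not h:
    h=move_straight(BASE+N*(.004+e-.006),.02,force_limit=5)
    print(h,((current_tcp_pos()-BASE)@N-e).round(4),current_force().round(2),(current_force()@N).round(2),current_opening(),current_time())
E
```

```text
False 0.0142 [-0.76  0.16 -0.42]
True 0.0052 [-6.79 -0.16  9.29] 11.48 0.023886238376193393 8.6333
```

```bash
python3 - <<'E'
from g import *
grip(.05);t=current_tcp_pos();move_straight(t+N*.09,.15)
dwell(.2)
w=snap('wrist');s=snap('side')
A=cv2.resize(w['pixels'][140:350,180:380],None,fx=2,fy=2);B=cv2.resize(s['pixels'][90:220,190:320],(420,420),interpolation=cv2.INTER_CUBIC)
cv2.imwrite('pics/ins.png',np.hstack([A[:420,20:380],B])[:,:,::-1])
print(current_time(),current_force().round(2))
E
```

```text
10.0583 [-0.86  0.36  0.38]
```

View pics/ins.png

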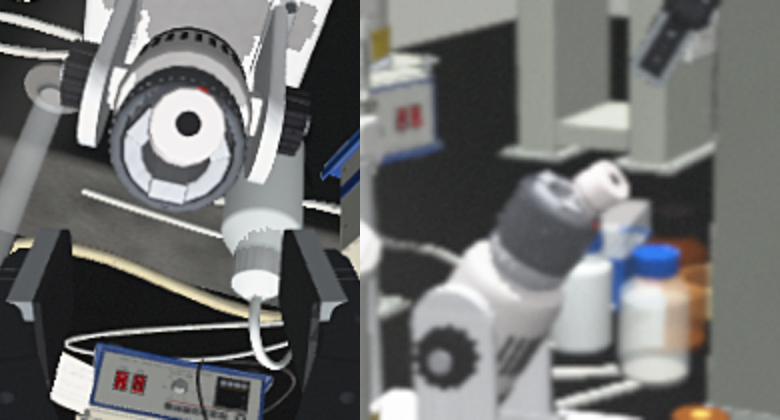

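The electrode is seated and leans slightly to the lower side in the open jaws, as expected; everything is clear. Now grip the sleeve, softly first.

```bash
python3 - <<'E'
from g import *
r=R(-N,np.radians(80))
move_pose(BASE+N*.14,r);grip(.085,20)
h=move_straight(BASE+N*.013,.1,force_limit=6)
print(h,((current_tcp_pos()-BASE)@N).round(4),current_force().round(2),current_joint_pos().round(2),current_time())
if not h:
    grip(.04,25);f=current_force();print(current_opening(),current_grip_force(),f.round(1),(r.T@f).round(1),current_torque().round(2),(r.T@(current_tcp_pos()-BASE)).round(4),current_time())
E
```

```text
False 0.0135 [-0.51  0.21  0.32] [ 0.33  0.08 -0.5   0.46 -0.16 -1.46] 13.2083
0.0532676744029899 23.82994384643098 [-9.2 -0.8  8.6] [  0.1   3.3 -12.2] [-0.11  1.19 -0.17] [-0.0001 -0.0002 -0.0136] 13.6
```

```bash
python3 - <<'E'
from g import *
grip(.04,90);q=np.array(current_joint_pos());q0=q[5]
print(current_force().round(1),current_grip_force())
for k in range(12):
    step=.25 if q[5]-q0<1.4 else .06
    q[5]+=step;set_joints(q);R_=current_ee_rot();f=R_.T@current_force();t=R_.T@current_torque()
    print(round(q[5]-q0,2),(current_joint_pos()[5]-q0).round(3),'f',f.round(1),'t',t.round(2),round(current_opening(),4),round(current_time(),2))
    if abs(t[2])>1.2 or np.linalg.norm(f)>60:break
E
```

```text
[-17.8  -2.5  17.4] 88.97569214005671
0.25 0.246 f [ 1.9  1.5 -9.2] t [-2.58  0.33  0.08] 0.0517 14.17
0.5 0.495 f [  2.1   0.3 -11.7] t [-3.86  0.83  0.07] 0.0518 14.52
0.75 0.743 f [-2.8  2.6  3. ] t [-2.98 -0.04  0.1 ] 0.0516 14.87
1.0 0.992 f [-2.1  4.2  3.6] t [-4.63  0.42  0.13] 0.052 15.22
1.25 1.244 f [ 4.   7.2 -4.8] t [-4.22  1.47  0.12] 0.0518 15.57
1.5 1.494 f [ 6.8  6.4 -7.1] t [-4.13  2.24  0.16] 0.052 15.92
1.56 1.553 f [ 7.   5.9 -6.8] t [-4.09  2.33  0.12] 0.052 16.17
1.62 1.613 f [ 7.   5.4 -6.1] t [-4.07  2.47  0.11] 0.0518 16.42
1.68 1.673 f [ 8.4  5.  -6.4] t [-3.98  2.56  0.09] 0.0516 16.67
1.74 1.733 f [ 8.4  4.8 -6.8] t [-3.84  2.78  0.08] 0.0516 16.92
1.8 1.793 f [ 9.1  4.1 -5.6] t [-3.78  2.88 -0.05] 0.052 17.17
1.86 1.853 f [ 9.2  4.3 -6.3] t [-3.62  2.99 -0.09] 0.0515 17.42
```

```bash
python3 - <<'E'
from g import *
w=snap('wrist');s=snap('side')
A=cv2.resize(w['pixels'][140:400,160:400],(388,420));B=cv2.resize(s['pixels'][90:220,190:320],(400,420),interpolation=cv2.INTER_CUBIC)
cv2.imwrite('pics/turn.png',np.hstack([A,B])[:,:,::-1])
E
```

```text
(no output)
```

View pics/turn.png

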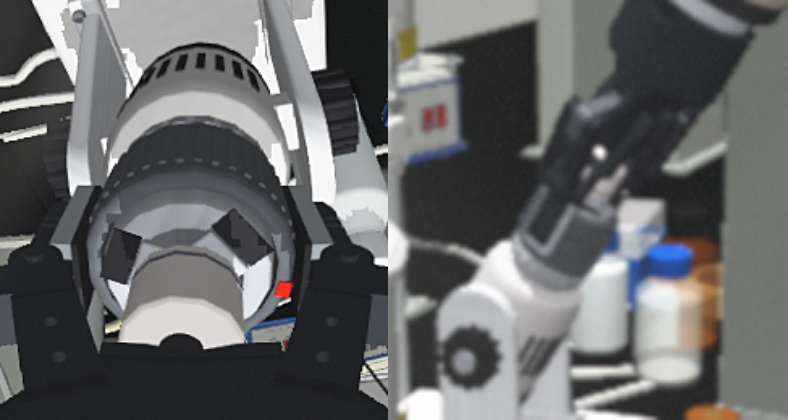

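The jaws have moved in towards the shank (slots open behind them) and the red mark moved clockwise, so the sleeve turns with the gripper. Continue until firm.

```bash
python3 - <<'E'
from g import *
q=np.array(current_joint_pos());q0=q[5]
R_=current_ee_rot();print((R_.T@current_torque()).round(2))
for k in range(12):
    q[5]+=.05;set_joints(q);R_=current_ee_rot();f=R_.T@current_force();t=R_.T@current_torque()
    print(round(q[5]-q0,2),(current_joint_pos()[5]-q0).round(3),'f',f.round(1),'t',t.round(2),current_tau()[5].round(2),round(current_opening(),4),round(current_time(),2))
    if abs(t[2])>1.2 or np.linalg.norm(f)>60:break
E
```

```text
[-3.62  2.99 -0.09]
0.05 0.045 f [ 3.6 -1.1  1.2] t [-2.49  1.95 -0.22] 0.49 0.052 17.77
0.1 0.096 f [ 3.8 -0.6  0.2] t [-2.52  2.15 -0.25] 0.66 0.052 18.02
0.15 0.147 f [2.2 3.  7.5] t [-2.09  1.29 -0.27] 0.72 0.0517 18.27
0.2 0.197 f [ 1.2  3.2 10.3] t [-2.04  1.18 -0.33] 0.71 0.0521 18.52
0.25 0.247 f [1.8 2.9 7.5] t [-1.16  1.04 -0.32] 0.68 0.0516 18.77
0.3 0.297 f [-1.7  2.4 10.7] t [-0.98  0.13 -0.64] 0.88 0.0513 19.02
0.35 0.347 f [-9.3  0.3 12.9] t [-0.87 -1.3  -0.39] 0.69 0.0511 19.27
0.4 0.396 f [-10.8  -1.1  11. ] t [-0.51 -1.74 -0.77] 1.04 0.0507 19.52
0.45 0.445 f [-12.   -2.4   9.5] t [-0.05 -1.86 -2.27] 2.55 0.0507 19.77
```

```bash
python3 - <<'E'
from g import *
grip(.085);move_straight(current_tcp_pos()+N*.15,.15);dwell(.2)
w=snap('wrist');s=snap('side')
A=cv2.resize(w['pixels'][140:350,180:380],None,fx=2,fy=2);B=cv2.resize(s['pixels'][110:200,210:300],(400,420),interpolation=cv2.INTER_CUBIC)
cv2.imwrite('pics/done.png',np.hstack([A,B])[:,:,::-1])
print(current_time(),current_force().round(2))
# electrode axis vs chuck axis from side+top clouds
X=cloud(snap('side'));q=X-BASE;z=q@N;rad=np.linalg.norm(q-z[...,None]*N,axis=-1)
m=(z>.052)&(z<.085)&(rad<.03);P=X[m];print(m.sum(),np.percentile(z[m],[1,50,97,99.5]).round(4))
from scipy.optimize import least_squares
u=np.array([0,1,0.]);v=np.cross(N,u)
zz=z[m];b=np.c_[(P-BASE)@u,(P-BASE)@v]
r=least_squares(lambda p:np.where(zz<.073,np.hypot(b[:,0]-p[0],b[:,1]-p[1])-.013,0),[0,0],loss='soft_l1',f_scale=.001);print('axis offset u,v',r.x.round(4))
E
```

```text
21.6583 [-0.2  -1.02  0.64]
262 [0.0521 0.0668 0.0795 0.0799]
axis offset u,v [-0.0022 -0.0004]
```

View pics/done.png

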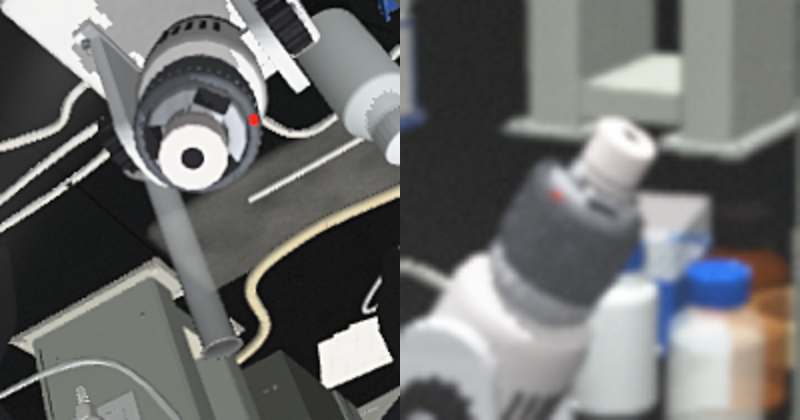

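The electrode is straight, but its end face measures z≈79.5 mm instead of 75; I'll check this with both cameras and a refit before deciding.

```bash
python3 - <<'E'
from g import *
for nm in('side','top'):
    im=snap(nm);X=cloud(im).reshape(-1,3);px=im['pixels'].reshape(-1,3).astype(int)
    near=np.linalg.norm(X-(BASE+.045*N),axis=1)<.06;X=X[near];px=px[near]
    q=X-BASE;z=q@N;rad=np.linalg.norm(q-z[:,None]*N,axis=1)
    m=(rad<.0125)&(z>.06)&(z<.09)
    e=(rad<.011)&(z>.07)
    n=(rad>.015)&(rad<.025)&(z<.0545)&(z>.04)
    print(nm,'face',e.sum(),np.percentile(z[e],[10,50,90]).round(4) if e.sum() else'','nose',n.sum(),np.percentile(z[n],[10,50,90,98]).round(4) if n.sum() else'')
    p,k,er=fit(X,[*BASE,YAW]);print(p.round(4),k,er.round(4),'dz',((p[:3]-BASE)@N).round(4))
E
```

```text
side face 64 [0.072  0.0784 0.0795] nose 157 [0.0464 0.0502 0.0531 0.0536]
[0.6231 0.1571 0.1725 3.1418] 763 0.0016 dz 0.0008
top face 108 [0.0752 0.0771 0.0787] nose 223 [0.0446 0.0482 0.0513 0.0531]
[0.6225 0.1588 0.1705 3.249 ] 473 0.0016 dz -0.0007
```

Both cameras put it about 3 mm too high, so it rose as the jaws straightened it. To mend it: loosen a little, press the electrode down with closed fingertips, then retighten.

```bash
python3 - <<'E'
from g import *
zc=lambda:((current_tcp_pos()-BASE)@N).round(4)
q=np.array(current_joint_pos());print(q.round(2))
h=move_straight(BASE+N*.016,.15,force_limit=8);print(h,zc())
grip(.04,110)
q=np.array(current_joint_pos())
for d in(.1,.2,.2):
    q[5]-=d;set_joints(q);R_=current_ee_rot();print((R_.T@current_force()).round(1),(R_.T@current_torque()).round(2),current_opening().round(4))
grip(.085);move_straight(BASE+N*.13,.2)
grip(0.0);
h=move_straight(BASE+N*.085,.1,force_limit=5);print(h,zc())
h=move_straight(BASE+N*.068,.03,force_limit=15);print(h,zc(),current_force().round(1),current_time())
E
```

```text
[ 0.39 -0.14 -0.38  0.81 -0.19  0.9 ]
False 0.0167Traceback (most recent call last):
  File "<stdin>", line 8, in <module>
AttributeError: 'float' object has no attribute 'round'
```

```bash
python3 - <<'E'
from g import *
zc=lambda:((current_tcp_pos()-BASE)@N).round(4)
q=np.array(current_joint_pos());print(q.round(2),current_opening(),current_time())
for d in(.2,.2):
    q[5]-=d;set_joints(q);R_=current_ee_rot();print((R_.T@current_force()).round(1),(R_.T@current_torque()).round(2))
grip(.085);move_straight(BASE+N*.13,.2)
grip(0.0);
h=move_straight(BASE+N*.085,.1,force_limit=5);print(h,zc())
h=move_straight(BASE+N*.068,.03,force_limit=15);print(h,zc(),current_force().round(1),current_time())
E
```

```text
[ 0.33  0.07 -0.5   0.47 -0.16  0.75] 0.05134654643915522 23.6333
[ 0.5 -1.6  2.2] [-1.01  0.39 -0.17]
[0.2 1.3 2.1] [-1.76  0.35 -0.17]
False 0.0852
True 0.0772 [-7.6  0.4 12. ] 27.15
```

```bash
python3 - <<'E'
from g import *
zc=lambda:((current_tcp_pos()-BASE)@N).round(4)
h=move_straight(BASE+N*.066,.03,force_limit=18);print(h,zc(),current_force().round(1),(current_force()@N).round(1))
move_straight(current_tcp_pos()+N*.09,.25)
for nm in('side','top'):
    im=snap(nm);X=cloud(im).reshape(-1,3)
    X=X[np.linalg.norm(X-(BASE+.045*N),axis=1)<.06]
    q=X-BASE;z=q@N;u=np.array([0,1,0.])-N[1]*N;u/=np.linalg.norm(u);v=np.cross(N,u);b=np.c_[q@u,q@v];rad=np.hypot(*b.T)
    e=(rad<.011)&(z>.07)&(z<.085);m=(z>.056)&(z<.072)&(rad<.025)
    r=least_squares(lambda p:np.hypot(b[m,0]-p[0],b[m,1]-p[1])-.013,[0,0],loss='soft_l1',f_scale=.001)
    n=(rad>.015)&(rad<.025)&(z<.0545)&(z>.04)
    print(nm,'face',e.sum(),np.percentile(z[e],[10,50,90]).round(4),'nose',np.percentile(z[n],[50,90,98]).round(4),'off',r.x.round(4),m.sum())
print(current_time())
im=get_image('wrist');np.savez('pics/w9.npz',**im)
E
```

```text
True 0.077 [-7.6 -0.  12.3] 14.5
side face 58 [0.0721 0.0785 0.0798] nose [0.0496 0.0529 0.0537] off [-0.0022  0.0031] 94
top face 98 [0.073  0.0771 0.0791] nose [0.0482 0.0516 0.0524] off [-0.0022  0.0046] 44
27.975
```

The electrode is now loose and leaning (4 mm), yet it still stands high, so the shank end is probably resting on the taper. The clamped lateral offset also shows the chuck yaw is about 3.23. I'll grip the body, centred on the refined axis, and press it home.

```bash
sed -i 's/^YAW=3.165.*/YAW=3.23; N=axes(YAW); BASE=np.array([.6230,.1582,.1713])/' g.py; python3 - <<'E'
from g import *
zc=lambda:((current_tcp_pos()-BASE)@N).round(4)
r=R(-N,np.radians(90))
move_pose(BASE+N*.13,r);grip(.06,40)
h=move_straight(BASE+N*.0575,.12,force_limit=6);print(h,zc(),current_time())
grip(.02,40);print(current_opening(),(r.T@current_force()).round(1))
f0=current_force()@N
for k in range(2):
    h=move_straight(BASE+N*.0515,.02,force_limit=18);print(h,zc(),(r.T@current_force()).round(1),current_time())
    if not h:break
E
```

```text
False 0.0579 30.8333
0.024438985164872903 [ 0.2  1.  -8.3]
True 0.0578 [  1.1   1.9 -18.2] 31.45
True 0.0573 [  0.9   2.4 -15.7] 31.6583
```

```bash
python3 - <<'E'
from g import *
zc=lambda:((current_tcp_pos()-BASE)@N).round(4)
r=current_ee_rot();c=BASE+N*.0568
for d in([.0015,0,0],[-.0015,0,0],[0,.0015,0],[0,-.0015,0],[0,0,0]):
    h=move_straight(c+r@np.array(d),.03,force_limit=25);print(h,zc(),(r.T@current_force()).round(1),(r.T@current_torque()).round(2),round(current_time(),2))
s=snap('side');w=snap('wrist')
A=cv2.resize(w['pixels'][140:380,180:380],(400,480),interpolation=cv2.INTER_CUBIC);B=cv2.resize(s['pixels'][115:185,225:283],(398,480),interpolation=cv2.INTER_CUBIC)
cv2.imwrite('pics/last.png',np.hstack([A,B])[:,:,::-1])
E
```

```text
False 0.0575 [-2.6 -2.1 -7.3] [-0.2  -0.45 -0.02] 31.91
False 0.0574 [  2.5  -0.6 -10. ] [-0.25  0.91  0.04] 32.16
False 0.0575 [ 1.3 -2.9 -6.8] [ 0.25  0.17 -0.02] 32.41
False 0.0573 [ -0.1   5.8 -16.9] [-1.85  0.24 -0.04] 32.66
False 0.0574 [ -0.3   0.  -11. ] [-0.59  0.19  0.03] 32.91
```

View pics/last.png

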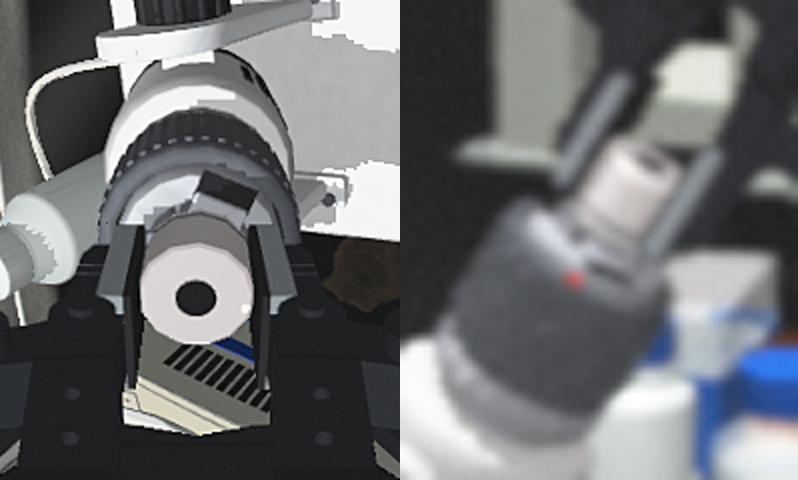

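Side view: about 19–22 mm of the body is visible above the jaws (sleeve 38 mm ≈ 150 px for scale), and repeated axial pushes with dithering don't lower it. That means it stands on the floor and the 2 mm excess is calibration error. Release and retighten.

```bash
python3 - <<'E'
from g import *
grip(.06);move_straight(BASE+N*.125,.25);grip(.085)
h=move_straight(BASE+N*.015,.15,force_limit=8);print(h,current_time())
grip(.04,110);q=np.array(current_joint_pos());q0=q[5]
for k in range(22):
    q[5]+=.2 if k<2 else .07
    set_joints(q);R_=current_ee_rot();f=R_.T@current_force();t=R_.T@current_torque()
    print(round(q[5]-q0,2),f.round(0),t.round(2),round(current_opening(),4),round(current_time(),1))
    if abs(t[2])>2.6 or np.linalg.norm(f)>60 or current_time()>44:break
E
```

```text
False 35.125
0.2 [ 1.  3. -2.] [-1.4   0.32  0.16] 0.0505 35.9
0.4 [ 1.  5. -5.] [-1.8   0.65  0.15] 0.0504 36.2
0.47 [ 1.  3. -6.] [-1.88  0.74  0.02] 0.0503 36.4
0.54 [ 2.  3. -6.] [-1.98  0.79 -0.03] 0.0506 36.7
0.61 [ 2.  4. -6.] [-2.07  0.95 -0.16] 0.0504 36.9
0.68 [ 3.  4. -7.] [-2.09  1.05 -0.25] 0.0506 37.2
0.75 [ 4.  5. -7.] [-2.11  1.14 -0.37] 0.0504 37.4
0.82 [ 4.  6. -6.] [-1.34  1.02 -0.74] 0.0506 37.7
0.89 [ 5.  4. -7.] [-1.36  1.2  -2.97] 0.0507 37.9
```

```bash
python3 - <<'E'
from g import *
grip(.085);move_straight(current_tcp_pos()+N*.16,.2);dwell(.3)
for nm in('side','top'):
    im=snap(nm);X=cloud(im).reshape(-1,3);X=X[np.linalg.norm(X-(BASE+.045*N),axis=1)<.06]
    q=X-BASE;z=q@N;u=np.array([0,1,0.])-N[1]*N;u/=np.linalg.norm(u);v=np.cross(N,u);b=np.c_[q@u,q@v];rad=np.hypot(*b.T)
    e=(rad<.010)&(z>.07)&(z<.085);m=(z>.056)&(z<.072)&(rad<.025)
    r=least_squares(lambda p:np.hypot(b[m,0]-p[0],b[m,1]-p[1])-.013,[0,0],loss='soft_l1',f_scale=.001)
    print(nm,'face',np.percentile(z[e],[10,50,90]).round(4),'off',r.x.round(4))
    C=cloud(im);p=im['pixels'].astype(int)
    a=C[(p[...,0]>p[...,2]+60)&(abs(C[...,2]-.08)<.006)&(np.hypot(C[...,0]-.448,C[...,1]-.362)<.03)];print('amber',len(a),a.mean(0).round(3))
print(current_time(),current_force().round(1))
job_done()
E
```

```text
side face [0.078  0.079  0.0802] off [-0.0005 -0.0009]
amber 117 [0.446 0.368 0.082]
top face [0.0756 0.0775 0.079 ] off [-0.0003  0.0009]
amber 88 [0.448 0.362 0.082]
39.725 [ 0.6 -0.7  0.9]
the job is handed in; nothing more can be done
```

I handed the job in at 39.7 s. The white electrode is clamped in the chuck, straight to within about 1 mm of its axis, with the sleeve turned clockwise to about 3 N m, and the amber one still stands in the rack. One doubt: the cameras read the end face 2.5–4 mm above the expected 75 mm. Repeated pushes would not lower it, so I took it as seated, but I could not confirm that.

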